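# Present the lathe chuck with the drawer's cam lift

## Task

Pull the drawer of the lathe accessory cabinet fully out to its stop, then turn the cam lever inside it until the lift plate carries the chuck to its highest point (lever upright; past upright it sinks again), and finish while still holding the lever there, since its spring would let it fall back. Do not push or lift the chuck itself, and leave the gouge, the bowl and the bottle where they are.

Things in the scene. Friction and masses are not known exactly. Their poses are not given: they have to be found in the camera images.
- drawer (a joint): Pull-out, m, of the one white drawer in a low grey cabinet (fixed; 240 deep, 320 wide, 140 high; turned up to 0.25 rad): 0 shut, starts at 0 to 0.03, 0.170 at its stop, along the cabinet's -x. Friction about 2.5 N, unsprung. Front panel 15 thick, 318 wide, top 118 above the bench, outside the cabinet's front. Floor top at 30, side walls' top at 80.
- drawer_handle (a point): Middle of the steel bar handle on the drawer front: level round bar 12 in diameter, 110 long along y, 105 above the bench, 40 in front of the panel (34 free behind it). Its axes are the cabinet's: x front to rear, y across, z up.
- cam_lever (a joint): Angle of the cam lever, rad, 0 to 1.72 (stops). At 0 the stem leans to the cabinet's rear (+x), 0.45 rad above level; growing, it rises and swings over to the front. 1.12 is upright, the highest lift; beyond, the lift falls again. Starts at 0 to 0.2. Return spring 0.3 N m/rad, friction 0.2 N m, plus the load: about 6 N at the grip moves it; let go upright it falls back.
- lever_axis (a point): Point on the lever's turning axis (along the cabinet's y) in the lever's mid-plane, 45 above the bench, 90 to the rear of the drawer handle and 70 to its +y side; moves with the drawer. The stem (10 thick) ends, 90 from this axis, in the grip: a black cylinder 24 in diameter, 26 long along y, flat ends, 50 free on both sides; with the drawer out and lever down about 55 in front of the cabinet.
- lift_plate: Aluminium plate 90 x 86 on eccentric discs, with a steel four-jaw lathe chuck (70 in diameter, 36 high) screwed on, 0.4 to 0.75 kg; in the drawer, 130 to the -y side of the lever. The lever carries it, level, on an arc of 16 radius: 9 higher with the lever upright than at 0. Origin on the eccentric's pin, 20 under the plate, 25 to the front of the chuck's centre; 61 above the bench at the highest.
- gouge: Bystander: woodturning gouge lying on the bench, 360 long along its x, wooden handle 32 thick; origin on the bench under it, 100 from the handle's butt and 260 from the blade's tip.
- bowl: Bystander: small turned wooden bowl, 110 in diameter, 50 high; origin under its centre.
- bottle: Bystander: red plastic bottle with white cap, 64 in diameter, 150 high; origin under its centre.

How it is judged:
By the outcome, as a careful person would: the job done as asked, in the order asked, and still so for the second after the job is handed in, while the arm keeps its last pose, push and grip.
It also fails if it takes over 54 s, if anything falls off the work surface, if the arm or the gripper's body presses on something with over 40 N, if the wrist force passes 120 N, or if a joint passes its speed limit or range.

## Robot

A 7-joint arm with a two-finger parallel gripper is mounted at the origin on the work surface. World frame = base frame: x ahead of the robot, y to its left, z up, the work surface at z = 0. Lengths are in m, angles in rad, forces in N, time in s.
With the tool pointing down it reaches from about 0.425 to 0.925 m from the base axis. Payload 6.8 kg.
Tool frame: the origin (TCP) lies on the front face of the gripper's body, between the roots of the fingers; the fingertips stand 73 mm ahead of it and the grasp point (between the pads) lies 54 mm ahead of it; z points along the fingers, y is the line along which they close (so a half turn about z gives the same grasp; the last joint's range is limited). The gripper opens to 85 mm and grips with 20 to 120 N. Pads are 22 mm wide; open, the fingers measure 114 mm over their backs; the gripper's body (76 mm by 85 mm) begins 54 mm behind the grasp point. The pads swing forward as they close: fully open they stand 13 mm farther back than shut.
Start: joints at [1.073, 0.477, 0.022, 1.555, -0.011, 1.109, -0.083], TCP at [0.257, -0.624, 0.304] pointing down, gripper open.
Joint ranges: [-2.96, 2.96], [-0.34, 2.1], [-1.41, 1.46], [0.24, 2.44], [-1.37, 4.51], [0.17, 1.92], [-2.96, 2.96]. Speed limits (rad/s): [2.39, 2.39, 3.14, 3.14, 3.14, 3.14, 3.14].

## Interface

Orientations are given as a unit quaternion [w, x, y, z].
In Python, from station import bot, optics gives the robot as it stands.
- The arm moves only by the tool drive_tool, never from a script. Its argument "deltas" is a list of rows, each an object with "gripper": the closure in counts, from 0 (fully open) to 255 (shut); "offset": the shift along the tool's x, y, z in units of 1000 mm (1.0 is 1000 mm), a list of three; "angular": the turn, a rotation vector about the tool's x, y, z in units of 45 degrees (1.0 is 45 degrees), a list of three. In form: [{"gripper": gripper, "offset": [dx, dy, dz], "angular": [rx, ry, rz]}, ...]. A call has 1 to 5 rows; each row is the pose to reach, as a shift and turn from the pose commanded when the call began, along the tool's axes at that moment; what a row does not reach only later rows make up. A row lasts 1/10 s, in which the tool goes at most 50 mm and 8.59 degrees, less where a joint would pass 70% of its speed; a pose out of reach is approached as far as the arm can. A call with a number of a shift or a turn outside -1 to 1 is refused whole. A call with a gripper value outside its range is refused whole. The fingers move at their own pace and stop on an object; "grip_force" is the grip in N (left out, the last holds). Time passes only in rows, so rows that repeat a pose let the fingers close. It gives the time, the measured TCP pose, the force, the opening and the grip force at its end, in the units of the state.
- bot.get_obs(): the state, without advancing time (a new reading comes with each control period).
- optics.read_camera(name): name is "scene" or "top"; returns the picture (400x640x3 uint8, blue, green, red); there is no depth.
- optics.camera_model(name): a dict with "fx", "fy", "cx", "cy" (pixels), "cam_to_world" (4x4, takes a point from camera to world coordinates). Camera axes: x right, y up, looking along -z (the intrinsics and any distortion apply to the point x, -y, -z); pixel columns grow to the right and rows downward; lengths in m; the calibration is good to about 2 mm. A picture is of the moment at which its call begins. camera_model takes no time and is no camera call.
- bot.hand_in(): hands the job in; it is judged then, once.
The state is a dict: "t": time; "q": joint angles; "joint_vel": joint speeds; "joint_torque": joint torques, N m; "eef_pos": TCP position; "tool_rot": TCP orientation; "contact_force": force on the tool from outside, world axes, zero at the start; "torque": the same for the moment, N m; "gripper_width": opening from 0.0 (shut) to 1.0 (fully open); "grasp_force": force on a finger pad.
Only numpy, scipy, OpenCV 4.12 (cv2) and the standard library are available. Lean on these libraries where they do the work, as an engineer would, in place of code of your own. Each camera call takes 0.05 s, during which the arm holds its last target. There are 200 camera calls.

## Working session

There is one attempt and no reset: what is moved stays moved. The work goes in short steps, Python scripts to look and compute and a tool call to move; the robot and the scene stay as the last step left them, time stands still between calls to the robot, and variables do not carry over. Pictures are saved under pics/ and viewed, at most 10 in all, crops included, and the job is handed in when it is done.

Besides the shell and the picture viewer there is one more tool, called after "Emit:" as name([rows], argument=value, ...), one row to a line, values as JSON. drive_tool: Moves the arm, as the interface text tells. Its arguments: {"type":"object","properties":{"deltas":{"type":"array"},"grip_force":{"type":"number"}},"required":["deltas"]}

```bash
mkdir -p pics; ls
python3 - <<'E'
from station import bot, optics
import cv2, numpy as np
for n in("scene","top"):
    im=optics.read_camera(n); cv2.imwrite(f"pics/{n}0.png",im)
    m=optics.camera_model(n); print(n,{k:(np.round(v,4).tolist()) for k,v in m.items()})
o=bot.get_obs(); print({k:np.round(v,3).tolist() for k,v in o.items()})
E
```

```text
pics
scene {'fx': 430.5926, 'fy': 430.5926, 'cx': 321.1567, 'cy': 192.123, 'cam_to_world': [[0.4903, -0.5242, 0.6963, 1.5113], [0.8715, 0.2953, -0.3914, -0.5496], [-0.0005, 0.7988, 0.6016, 0.9184], [0.0, 0.0, 0.0, 1.0]]}
top {'fx': 442.6873, 'fy': 442.6873, 'cx': 318.9684, 'cy': 203.335, 'cam_to_world': [[0.0125, 0.9885, -0.1506, 0.3366], [-0.9999, 0.0107, -0.0132, -0.0273], [-0.0115, 0.1507, 0.9885, 1.5353], [0.0, 0.0, 0.0, 1.0]]}
{'t': 0.1, 'q': [1.073, 0.478, 0.022, 1.556, -0.012, 1.109, -0.083], 'joint_vel': [0.0, -0.0, 0.001, -0.003, -0.002, 0.001, -0.001], 'joint_torque': [0.005, -59.776, 1.614, -28.195, 0.013, 0.005, -0.0], 'eef_pos': [0.256, -0.624, 0.303], 'tool_rot': [-0.001, 0.981, 0.194, -0.0], 'contact_force': [0.53, -0.051, -0.007], 'torque': [0.015, 0.021, -0.035], 'grasp_force': 0.0, 'gripper_width': 1.0}
```

View pics/scene0.png

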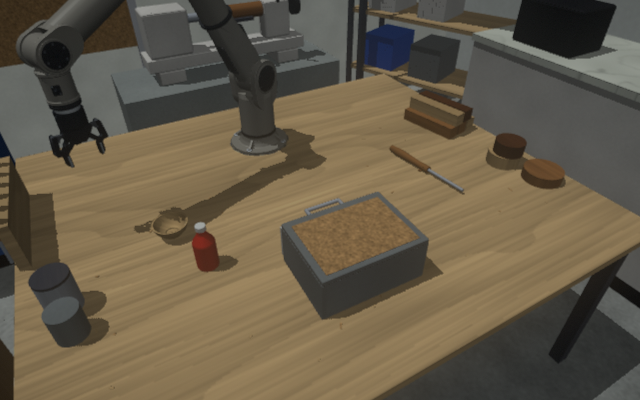

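View pics/top0.png

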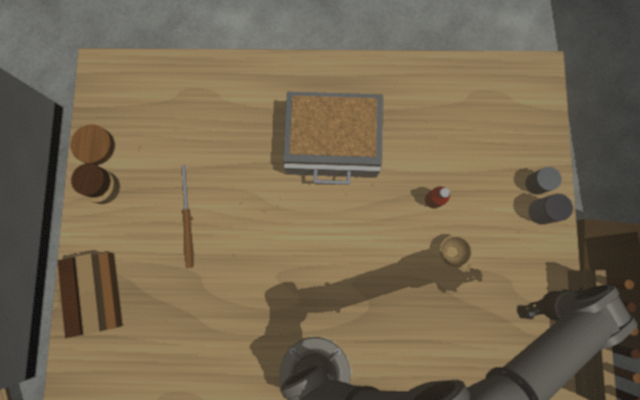

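The scene view shows the grey cabinet with its handle at about (323,208), the bottle at (205,248), the bowl at (170,224) and the gouge at (425,168). In the top view the handle is near (332,181) and the cabinet spans (285–383, 93–172). I'll enlarge that area.

```bash
cat > h.py <<'E'
import numpy as np, cv2
from station import bot, optics
from scipy.spatial.transform import Rotation as R
def ray(n,u,v):
    m=optics.camera_model(n); T=np.array(m["cam_to_world"])
    d=T[:3,:3]@np.array([(u-m["cx"])/m["fx"],-(v-m["cy"])/m["fy"],-1]); return T[:3,3],d
def onz(n,u,v,z):
    p,d=ray(n,u,v); return p+d*(z-p[2])/d[2]
def proj(n,P):
    m=optics.camera_model(n); T=np.array(m["cam_to_world"]); c=T[:3,:3].T@(np.array(P)-T[:3,3])
    return np.array([m["cx"]-m["fx"]*c[0]/c[2], m["cy"]+m["fy"]*c[1]/c[2]])
def obs():
    o=bot.get_obs(); w,x,y,z=o["tool_rot"]; o["R"]=R.from_quat([x,y,z,w]); return o
E
python3 - <<'E'
from h import *
a=cv2.imread("pics/top0.png")[85:195,270:400]; b=cv2.imread("pics/scene0.png")[185:315,270:440]
cv2.imwrite("pics/crop1.png",cv2.resize(a,None,fx=5,fy=5,interpolation=cv2.INTER_CUBIC))
for p in [(287,93),(383,95)]: print(onz("top",*p,.14))
E
```

```text
[0.91817795 0.10204692 0.14      ]
[ 0.91368322 -0.21582121  0.14      ]
```

View pics/crop1.png

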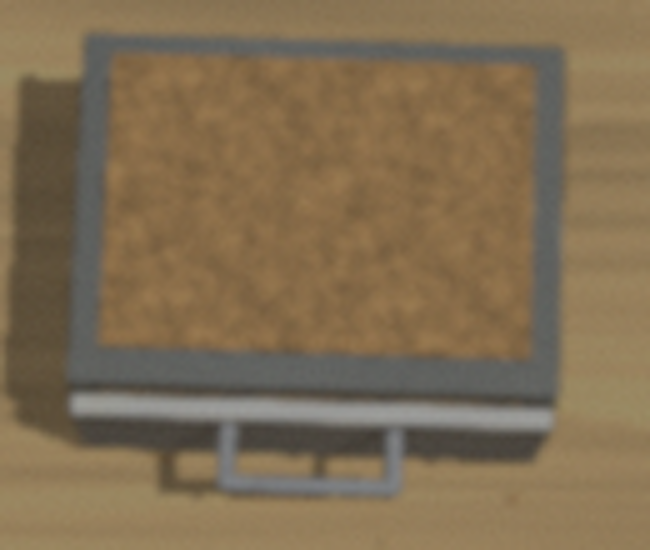

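The crop shows the roof corners at about (87,37), (564,47), (555,397), (70,386), and the handle bar from (222,486) to (400,491) in crop pixels.

Run:
```python
from h import *
f=lambda u,v,z:onz("top",270+(u-2)/5,85+(v-2)/5,z)
rl,rr,fr,fl=[f(*p,.14) for p in [(87,37),(564,47),(555,397),(70,386)]]
print(rl,rr,fr,fl)
for d in(rl-rr,fl-fr): print("w",np.linalg.norm(d),"yaw",np.arctan2(-d[0],d[1]))
for d in(rl-fl,rr-fr): print("d",np.linalg.norm(d),"yaw",np.arctan2(d[1],d[0]))
a,b=f(222,486,.111),f(400,491,.111); print(a,b,np.linalg.norm(a-b),np.arctan2(-(a-b)[0],(a-b)[1]))
print("handle",(a+b)/2)
yaw=.02
c=(rl+rr+fr+fl)/4; e=np.array([np.cos(yaw),np.sin(yaw),0]); print("c",c,"handle along -x from front:",-( (a+b)/2-c)@e-.12)
g=[onz("top",187,265,.016),onz("top",184,168,.0)]; print(g)
```

```text
[0.92166692 0.10212863 0.14      ] [ 0.9171436 -0.2138721  0.14     ] [ 0.67963098 -0.20592763  0.14      ] [0.6838891  0.10758081 0.14      ]
w 0.3160331004851124 yaw -0.014313296831319024
w 0.3135373529196738 yaw -0.013581328343604402
d 0.23784032217655438 yaw -0.022925711696682054
d 0.2376454522998187 yaw -0.03343616531579425
[0.62477172 0.00893391 0.111     ] [ 0.62262363 -0.10773461  0.111     ] 0.11668829210677632 -0.018409817175286267
handle [ 0.62369767 -0.04940035  0.111     ]
c [ 0.80058265 -0.05252257  0.14      ] handle along -x from front: 0.056787161632157024
[array([0.35035681, 0.44053907, 0.016     ]), array([0.69262892, 0.47592325, 0.        ])]
```

```bash
cat >> h.py <<'E'
def go(p,yaz):
    "tool-frame shift and turn to a downward pose at p with tool y at azimuth yaz"
    o=obs(); y=np.array([np.cos(yaz),np.sin(yaz),0]); z=np.array([0,0,-1.]); x=np.cross(y,z)
    Rt=R.from_matrix(np.c_[x,y,z]); rel=o["R"].inv()*Rt
    print("off",np.round(o["R"].inv().apply(np.array(p)-o["eef_pos"]),4),"ang",np.round(rel.as_rotvec()/(np.pi/4),3),"at",np.round(o["eef_pos"],4))
E
python3 -c "
from h import *
go([.624,-.05,.26],-.018)"
```

```text
off [ 0.5582 -0.3912  0.0436] ang [-2.000e-03 -1.000e-03 -1.481e+00] at [ 0.2563 -0.624   0.303 ]
```

Emit:
drive_tool([
  {"gripper": 165,"offset": [0.04,-0.028,0],"angular": [0,0,-0.11]},
  {"gripper": 165,"offset": [0.08,-0.056,0],"angular": [0,0,-0.22]},
  {"gripper": 165,"offset": [0.12,-0.084,0],"angular": [0,0,-0.33]},
  {"gripper": 165,"offset": [0.16,-0.112,0],"angular": [0,0,-0.44]},
  {"gripper": 165,"offset": [0.2,-0.14,0],"angular": [0,0,-0.55]},
], grip_force=60)

```text
t: 0.6
eef_pos: [0.3889, -0.417, 0.3037]
tool_rot: [-0.0, 0.916, 0.401, -0.0]
contact_force: [0.6, -0.3, -0.6]
gripper_width: 0.351
grasp_force: 0.0
```

```bash
python3 -c "
from h import *
go([.624,-.05,.26],-.018); o=obs();print(o['gripper_width'],o['q'])"
```

```text
off [ 0.4291 -0.0762  0.0437] ang [-0.001 -0.    -0.926] at [ 0.3889 -0.417   0.3037]
0.3505978207356186 [ 0.83292866  0.31226671 -0.15095015  1.80299353  0.05398529  1.03073931
 -0.08421574]
```

Emit:
drive_tool([
  {"gripper": 165,"offset": [0.045,-0.008,0],"angular": [0,0,-0.12]},
  {"gripper": 165,"offset": [0.09,-0.016,0],"angular": [0,0,-0.24]},
  {"gripper": 165,"offset": [0.135,-0.024,0],"angular": [0,0,-0.36]},
  {"gripper": 165,"offset": [0.18,-0.032,0],"angular": [0,0,-0.48]},
  {"gripper": 165,"offset": [0.225,-0.04,0],"angular": [0,0,-0.6]},
])

```text
t: 1.1
eef_pos: [0.5127, -0.2252, 0.3037]
tool_rot: [-0.0, 0.797, 0.604, -0.0]
contact_force: [1.2, -0.1, -0.4]
gripper_width: 0.351
grasp_force: 0.0
```

```bash
python3 -c "
from h import *
go([.624,-.05,.26],-.018); o=obs();print(o['gripper_width'],o['q'])"
```

```text
off [0.1988 0.0597 0.0437] ang [-0.     0.    -0.326] at [ 0.5127 -0.2252  0.3037]
0.35078980493650636 [ 0.57756752  0.31111334 -0.33742175  1.81580624  0.11837143  1.03465023
 -0.07958817]
```

Emit:
drive_tool([
  {"gripper": 165,"offset": [0.045,0.013,0],"angular": [0,0,-0.08]},
  {"gripper": 165,"offset": [0.09,0.026,0],"angular": [0,0,-0.16]},
  {"gripper": 165,"offset": [0.135,0.04,0.01],"angular": [0,0,-0.24]},
  {"gripper": 165,"offset": [0.18,0.054,0.025],"angular": [0,0,-0.32]},
  {"gripper": 165,"offset": [0.196,0.059,0.043],"angular": [0,0,-0.326]},
])

```text
t: 1.6
eef_pos: [0.6248, -0.0484, 0.2609]
tool_rot: [-0.0, 0.712, 0.702, 0.002]
contact_force: [-0.0, -0.4, 0.3]
gripper_width: 0.353
grasp_force: 0.0
```

Emit:
drive_tool([
  {"gripper": 165,"offset": [0,0,0],"angular": [0,0,0]},
  {"gripper": 165,"offset": [0,0,0],"angular": [0,0,0]},
])

```text
t: 1.8
eef_pos: [0.6222, -0.055, 0.2602]
tool_rot: [-0.001, 0.715, 0.699, -0.001]
contact_force: [-0.5, -0.5, 0.4]
gripper_width: 0.355
grasp_force: 0.0
```

```bash
python3 -c "
from h import *
go([.624,-.05,.163],-.018)
for n in('top','scene'): cv2.imwrite(f'pics/{n}1.png',optics.read_camera(n))
a=cv2.imread('pics/top1.png')[110:210,270:400];b=cv2.imread('pics/scene1.png')[150:250,260:390]
cv2.imwrite('pics/c2.png',cv2.resize(np.vstack([a,b]),None,fx=3,fy=3,interpolation=2))"
```

```text
off [0.0051 0.0018 0.0972] ang [-0.002  0.001 -0.005] at [ 0.6222 -0.055   0.2602]
```

View pics/c2.png

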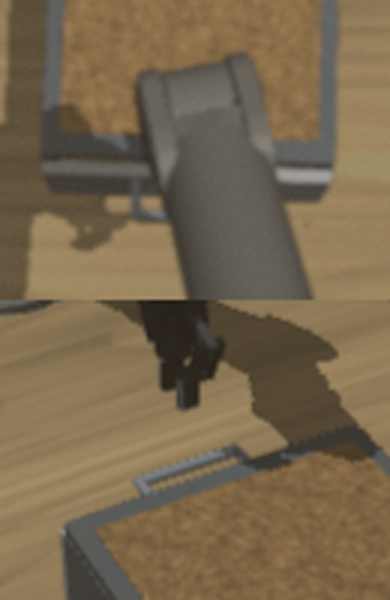

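The view from above shows the hand over the bar. In the scene crop the bar's outer edge runs from about (140,483) to (238,450). I'll check these against the estimate.

```bash
python3 -c "
from h import *
for s in(-.055,.055):
    P=np.array([.624+.018*s,-.05+s,.111]); print(proj('scene',P))
for p in [(140,483),(238,450)]: print(onz('scene',260+(p[0]-1)/3,150+(p[1]-301)/3,.111))
o=obs(); print(proj('scene',o['eef_pos']+np.array([0,0,-.073])), 'tips seen', 260+np.array(183)/3,150+(400-300)/3)"
```

```text
[305.10506028 208.29108768]
[337.20254645 197.52109688]
[ 0.63461298 -0.10699403  0.111     ]
[0.63683216 0.00425389 0.111     ]
[319.22228153 182.32945346] tips seen 321.0 183.33333333333334
```

Emit:
drive_tool([
  {"gripper": 165,"offset": [0.005,0.005,0.02],"angular": [0,0,0]},
  {"gripper": 165,"offset": [0.005,0.005,0.04],"angular": [0,0,0]},
  {"gripper": 165,"offset": [0.005,0.005,0.055],"angular": [0,0,0]},
  {"gripper": 165,"offset": [0.005,0.005,0.065],"angular": [0,0,0]},
  {"gripper": 165,"offset": [0.005,0.005,0.075],"angular": [0,0,0]},
])

```text
t: 2.4
eef_pos: [0.6279, -0.0506, 0.1858]
tool_rot: [0.0, 0.715, 0.699, 0.0]
contact_force: [-0.4, 0.6, -0.6]
gripper_width: 0.355
grasp_force: 0.0
```

Emit:
drive_tool([
  {"gripper": 165,"offset": [0,0,0.008],"angular": [0,0,0]},
  {"gripper": 165,"offset": [0,0,0.016],"angular": [0,0,0]},
  {"gripper": 165,"offset": [0,0,0.022],"angular": [0,0,0]},
  {"gripper": 165,"offset": [0,0,0.022],"angular": [0,0,0]},
])

```text
t: 2.8
eef_pos: [0.6274, -0.0497, 0.1631]
tool_rot: [-0.0, 0.715, 0.699, -0.0]
contact_force: [0.3, -0.7, 0.1]
gripper_width: 0.354
grasp_force: 0.0
```

No contact. Closing on the bar.

Emit:
drive_tool([
  {"gripper": 255,"offset": [0,0,0],"angular": [0,0,0]},
  {"gripper": 255,"offset": [0,0,0],"angular": [0,0,0]},
  {"gripper": 255,"offset": [0,0,0],"angular": [0,0,0]},
  {"gripper": 255,"offset": [0,0,0],"angular": [0,0,0]},
], grip_force=50)

```text
t: 3.2
eef_pos: [0.6277, -0.0496, 0.1643]
tool_rot: [-0.0, 0.715, 0.699, -0.0]
contact_force: [-2.8, 0.4, 2.7]
gripper_width: 0.116
grasp_force: 48.9
```

Emit:
drive_tool([
  {"gripper": 255,"offset": [0,-0.01,0],"angular": [0,0,0]},
  {"gripper": 255,"offset": [0,-0.025,0],"angular": [0,0,0]},
  {"gripper": 255,"offset": [0,-0.04,0],"angular": [0,0,0]},
  {"gripper": 255,"offset": [0,-0.06,0],"angular": [0,0,0]},
  {"gripper": 255,"offset": [0,-0.08,0],"angular": [0,0,0]},
])

```text
t: 3.7
eef_pos: [0.5485, -0.0478, 0.1643]
tool_rot: [0.001, 0.715, 0.699, 0.002]
contact_force: [4.6, 0.7, -2.8]
gripper_width: 0.12
grasp_force: 50.2
```

Emit:
drive_tool([
  {"gripper": 255,"offset": [0,-0.02,0],"angular": [0,0,0]},
  {"gripper": 255,"offset": [0,-0.04,0],"angular": [0,0,0]},
  {"gripper": 255,"offset": [0,-0.055,0],"angular": [0,0,0]},
  {"gripper": 255,"offset": [0,-0.065,0],"angular": [0,0,0]},
  {"gripper": 255,"offset": [0,-0.07,0],"angular": [0,0,0]},
])

```text
t: 4.2
eef_pos: [0.4778, -0.0461, 0.1642]
tool_rot: [0.0, 0.715, 0.699, 0.001]
contact_force: [3.2, 2.4, -2.7]
gripper_width: 0.114
grasp_force: 50.1
```

Emit:
drive_tool([
  {"gripper": 255,"offset": [0,-0.005,0],"angular": [0,0,0]},
  {"gripper": 255,"offset": [0,-0.01,0],"angular": [0,0,0]},
  {"gripper": 255,"offset": [0,-0.013,0],"angular": [0,0,0]},
  {"gripper": 255,"offset": [0,-0.015,0],"angular": [0,0,0]},
  {"gripper": 255,"offset": [0,-0.015,0],"angular": [0,0,0]},
])

```text
t: 4.7
eef_pos: [0.463, -0.0457, 0.1642]
tool_rot: [0.0, 0.715, 0.699, 0.0]
contact_force: [0.5, 3.3, 4.5]
gripper_width: 0.116
grasp_force: 51.0
```

Emit:
drive_tool([
  {"gripper": 255,"offset": [0,-0.002,0],"angular": [0,0,0]},
  {"gripper": 255,"offset": [0,-0.004,0],"angular": [0,0,0]},
  {"gripper": 255,"offset": [0,-0.005,0],"angular": [0,0,0]},
])

```text
t: 5.0
eef_pos: [0.4581, -0.0457, 0.1642]
tool_rot: [0.0, 0.715, 0.699, 0.0]
contact_force: [2.8, 4.3, 4.3]
gripper_width: 0.119
grasp_force: 50.9
```

Emit:
drive_tool([
  {"gripper": 255,"offset": [0,-0.002,0],"angular": [0,0,0]},
  {"gripper": 255,"offset": [0,-0.003,0],"angular": [0,0,0]},
  {"gripper": 255,"offset": [0,-0.004,0],"angular": [0,0,0]},
  {"gripper": 255,"offset": [0,-0.004,0],"angular": [0,0,0]},
])

```text
t: 5.4
eef_pos: [0.4571, -0.0457, 0.1643]
tool_rot: [0.002, 0.715, 0.699, 0.003]
contact_force: [13.7, 3.2, -10.1]
gripper_width: 0.119
grasp_force: 49.5
```

Emit:
drive_tool([
  {"gripper": 255,"offset": [0,0.002,0],"angular": [0,0,0]},
  {"gripper": 150,"offset": [0,0.002,0],"angular": [0,0,0]},
  {"gripper": 150,"offset": [0,0.002,0],"angular": [0,0,0]},
  {"gripper": 150,"offset": [0,0.002,0],"angular": [0,0,0]},
])

```text
t: 5.8
eef_pos: [0.4545, -0.0467, 0.1633]
tool_rot: [-0.001, 0.715, 0.699, -0.001]
contact_force: [0.2, 0.4, -0.5]
gripper_width: 0.406
grasp_force: 0.0
```

Emit:
drive_tool([
  {"gripper": 150,"offset": [0,0,-0.015],"angular": [0,0,0]},
  {"gripper": 150,"offset": [0,0,-0.045],"angular": [0,0,0]},
  {"gripper": 150,"offset": [0,0,-0.085],"angular": [0,0,0]},
  {"gripper": 120,"offset": [-0.03,0,-0.12],"angular": [0,0,0.1]},
  {"gripper": 120,"offset": [-0.07,0,-0.135],"angular": [0,0,0.25]},
])

```text
t: 6.3
eef_pos: [0.4551, -0.1153, 0.3021]
tool_rot: [0.002, 0.78, 0.626, 0.001]
contact_force: [1.5, -0.1, 0.1]
gripper_width: 0.528
grasp_force: 0.0
```

Emit:
drive_tool([
  {"gripper": 120,"offset": [-0.04,-0.003,0],"angular": [0,0,0.15]},
  {"gripper": 120,"offset": [-0.08,-0.007,0],"angular": [0,0,0.3]},
  {"gripper": 120,"offset": [-0.12,-0.01,0],"angular": [0,0,0.45]},
  {"gripper": 120,"offset": [-0.15,-0.01,0],"angular": [0,0,0.6]},
  {"gripper": 120,"offset": [-0.15,-0.01,0],"angular": [0,0,0.75]},
])

```text
t: 6.8
eef_pos: [0.4093, -0.2648, 0.2984]
tool_rot: [0.0, 0.93, 0.367, -0.001]
contact_force: [-0.1, 0.3, -0.7]
gripper_width: 0.53
grasp_force: 0.0
```

```bash
python3 -c "
from h import *
go([.628,.021,.25],-np.pi/2-.018); print(np.round(obs()['q'],3))
for n in('top','scene'): cv2.imwrite(f'pics/{n}2.png',optics.read_camera(n))
a=cv2.imread('pics/top2.png')[120:250,260:400]
cv2.imwrite('pics/c3.png',cv2.resize(a,None,fx=4,fy=4,interpolation=2))"
```

```text
off [ 0.355  -0.0597  0.0475] ang [0.    0.003 0.979] at [ 0.4093 -0.2648  0.2984]
[ 0.652  0.187 -0.233  1.985  0.054  0.977 -0.427]
```

View pics/c3.png

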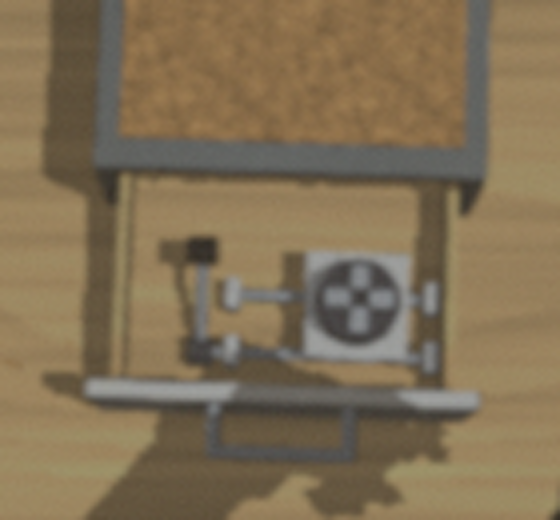

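The drawer is out. The black grip is at crop (202,250), the hub at (200,348), and the handle bar runs from (211,455) to (354,455).

```bash
python3 -c "
from h import *
f=lambda u,v,z:onz('top',260+(u-1.5)/4,120+(v-1.5)/4,z)
print('grip',f(202,250,.09),'hub',f(200,348,.06),'handle',f(211,455,.108),f(354,455,.108))
ax=np.array([.547,.022,.045])
for a in(0,.1,.2): print(a,ax+.09*np.array([np.cos(.45+a),-.018*np.cos(.45+a),np.sin(.45+a)]))
"
```

```text
grip [0.62778707 0.02235019 0.09      ] hub [0.5497298  0.02375919 0.06      ] handle [0.45563001 0.01184553 0.108     ] [ 0.45696382 -0.10349914  0.108     ]
0 [0.62804024 0.02054128 0.0841469 ]
0.1 [0.62372721 0.02061891 0.09204185]
0.2 [0.61864754 0.02071034 0.09946678]
```

Emit:
drive_tool([
  {"gripper": 120,"offset": [0.045,-0.007,0],"angular": [0,0,0.15]},
  {"gripper": 120,"offset": [0.09,-0.015,0],"angular": [0,0,0.3]},
  {"gripper": 120,"offset": [0.135,-0.022,0],"angular": [0,0,0.45]},
  {"gripper": 120,"offset": [0.18,-0.03,0],"angular": [0,0,0.6]},
  {"gripper": 120,"offset": [0.225,-0.038,0],"angular": [0,0,0.75]},
])

```text
t: 7.4
eef_pos: [0.5487, -0.0747, 0.2987]
tool_rot: [-0.0, 0.996, 0.087, -0.0]
contact_force: [-0.0, -0.7, 0.8]
gripper_width: 0.529
grasp_force: 0.0
```

```bash
python3 -c "
from h import *
go([.626,.022,.22],-np.pi/2-.018)"
```

```text
off [ 0.093  -0.0818  0.0787] ang [-0.     0.001  0.245] at [ 0.5487 -0.0747  0.2987]
```

Emit:
drive_tool([
  {"gripper": 120,"offset": [0.03,-0.025,0],"angular": [0,0,0.1]},
  {"gripper": 120,"offset": [0.06,-0.05,0.01],"angular": [0,0,0.2]},
  {"gripper": 120,"offset": [0.093,-0.082,0.04],"angular": [0,0,0.245]},
  {"gripper": 120,"offset": [0.093,-0.082,0.078],"angular": [0,0,0.245]},
  {"gripper": 120,"offset": [0.093,-0.082,0.078],"angular": [0,0,0.245]},
])

```text
t: 7.9
eef_pos: [0.6224, 0.0224, 0.2152]
tool_rot: [-0.0, 1.0, -0.005, -0.005]
contact_force: [-1.4, -0.4, -0.4]
gripper_width: 0.526
grasp_force: 0.0
```

Emit:
drive_tool([
  {"gripper": 120,"offset": [0,0,0],"angular": [0,0,0]},
  {"gripper": 120,"offset": [0,0,0],"angular": [0,0,0]},
])

```text
t: 8.1
eef_pos: [0.6262, 0.0189, 0.2228]
tool_rot: [0.0, 1.0, -0.009, 0.001]
contact_force: [-1.0, -0.3, -0.6]
gripper_width: 0.532
grasp_force: 0.0
```

```bash
python3 -c "
from h import *
go([.626,.022,.142],-np.pi/2-.018); cv2.imwrite('pics/scene3.png',optics.read_camera('scene'))
b=cv2.imread('pics/scene3.png')[140:240,280:420]
cv2.imwrite('pics/c4.png',cv2.resize(b,None,fx=4,fy=4,interpolation=2))
f=lambda P:(proj('scene',P)-[280,140])*4
print(f([.626,.022,.088]),f(obs()['eef_pos']+[0,0,-.068]))"
```

```text
off [-0.0005 -0.0031  0.0808] ang [ 0.    -0.003  0.   ] at [0.6262 0.0189 0.2228]
[247.5609422  247.60949229] [246.82835094 179.22082526]
```

View pics/c4.png

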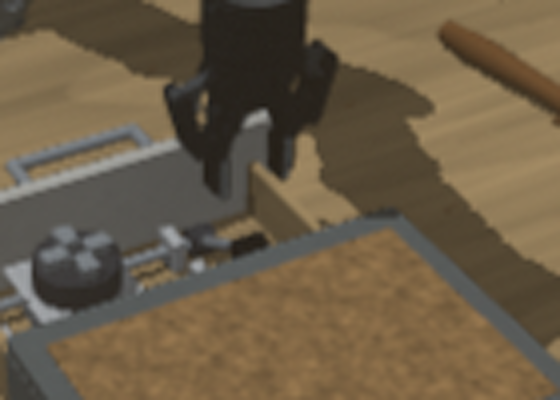

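The scene crop shows the black grip at about (250,243) under the midpoint of the fingertips, about (249,181). This agrees with the estimate, so I'm descending.

Emit:
drive_tool([
  {"gripper": 120,"offset": [0,-0.003,0.02],"angular": [0,0,0]},
  {"gripper": 120,"offset": [0,-0.003,0.04],"angular": [0,0,0]},
  {"gripper": 120,"offset": [0,-0.003,0.06],"angular": [0,0,0]},
  {"gripper": 120,"offset": [0,-0.003,0.072],"angular": [0,0,0]},
  {"gripper": 120,"offset": [0,-0.003,0.081],"angular": [0,0,0]},
])

```text
t: 8.65
eef_pos: [0.6261, 0.0221, 0.1404]
tool_rot: [0.0, 1.0, -0.009, 0.001]
contact_force: [0.3, 0.3, 0.1]
gripper_width: 0.53
grasp_force: 0.0
```

Emit:
drive_tool([
  {"gripper": 200,"offset": [0,0,0],"angular": [0,0,0]},
  {"gripper": 255,"offset": [0,0,0],"angular": [0,0,0]},
  {"gripper": 255,"offset": [0,0,0],"angular": [0,0,0]},
  {"gripper": 255,"offset": [0,0,0],"angular": [0,0,0]},
  {"gripper": 255,"offset": [0,0,0],"angular": [0,0,0]},
], grip_force=40)

```text
t: 9.15
eef_pos: [0.6259, 0.0216, 0.1404]
tool_rot: [0.001, 1.0, -0.01, 0.0]
contact_force: [-0.6, -5.5, -0.9]
gripper_width: 0.302
grasp_force: 43.9
```

Emit:
drive_tool([
  {"gripper": 255,"offset": [-0.0025,0,-0.004],"angular": [0,0,0]},
  {"gripper": 255,"offset": [-0.0047,0,-0.0077],"angular": [0,0,0]},
  {"gripper": 255,"offset": [-0.0102,0,-0.0148],"angular": [0,0,0]},
  {"gripper": 255,"offset": [-0.0163,0,-0.0214],"angular": [0,0,0]},
  {"gripper": 255,"offset": [-0.0163,0,-0.0214],"angular": [0,0,0]},
], grip_force=50)

```text
t: 9.65
eef_pos: [0.6091, 0.0219, 0.1614]
tool_rot: [0.001, 1.0, -0.009, 0.0]
contact_force: [-1.0, -6.2, -4.3]
gripper_width: 0.292
grasp_force: 51.2
```

Emit:
drive_tool([
  {"gripper": 255,"offset": [-0.0067,0,-0.006],"angular": [0,0,0]},
  {"gripper": 255,"offset": [-0.0141,0,-0.0112],"angular": [0,0,0]},
  {"gripper": 255,"offset": [-0.0219,0,-0.0157],"angular": [0,0,0]},
  {"gripper": 255,"offset": [-0.0301,0,-0.0193],"angular": [0,0,0]},
  {"gripper": 255,"offset": [-0.0301,0,-0.0193],"angular": [0,0,0]},
])

```text
t: 10.15
eef_pos: [0.5794, 0.0225, 0.1807]
tool_rot: [0.001, 1.0, -0.009, 0.001]
contact_force: [2.8, -4.9, -6.3]
gripper_width: 0.295
grasp_force: 50.4
```

Emit:
drive_tool([
  {"gripper": 255,"offset": [-0.0085,0,-0.0029],"angular": [0,0,0]},
  {"gripper": 255,"offset": [-0.0173,0,-0.0048],"angular": [0,0,0]},
  {"gripper": 255,"offset": [-0.0262,0,-0.0059],"angular": [0,0,0]},
  {"gripper": 255,"offset": [-0.0262,0,-0.0059],"angular": [0,0,0]},
])

```text
t: 10.55
eef_pos: [0.5544, 0.023, 0.1871]
tool_rot: [0.0, 1.0, -0.009, 0.002]
contact_force: [4.9, -5.8, -5.8]
gripper_width: 0.295
grasp_force: 49.9
```

Emit:
drive_tool([
  {"gripper": 255,"offset": [-0.0035,0,-0.0002],"angular": [0,0,0]},
  {"gripper": 255,"offset": [-0.007,0,-0.0003],"angular": [0,0,0]},
  {"gripper": 255,"offset": [-0.007,0,-0.0003],"angular": [0,0,0]},
])

```text
t: 10.85
eef_pos: [0.5487, 0.0232, 0.1876]
tool_rot: [0.0, 1.0, -0.009, 0.003]
contact_force: [8.0, -5.5, -7.6]
gripper_width: 0.301
grasp_force: 49.7
```

```bash
python3 -c "
from h import *
for n in('top','scene'): cv2.imwrite(f'pics/{n}4.png',optics.read_camera(n))
b=cv2.imread('pics/scene4.png')[140:240,270:400];a=cv2.imread('pics/top4.png')[130:230,270:400]
cv2.imwrite('pics/c5.png',cv2.resize(np.vstack([b,a]),None,fx=3,fy=3,interpolation=2)[:,:])
o=obs();print(o['eef_pos'],o['contact_force'],o['torque'])
f=lambda P:(proj('scene',P)-[270,140])*3
print('hub',f([.547,.022,.045]),'grip',f([.547,.022,.135]),'handle',f([.456,.009,.111]),f([.456,-.1,.111]))"
```

```text
[0.54875746 0.02317492 0.18762478] [ 6.80922849 -5.86282198 -8.55914276] [-1.07887562 -1.91144711  0.0184642 ]
hub [176.92668809 177.61526163] grip [177.81408423 110.4987474 ] handle [126.37633334  90.65617697] [ 37.67705019 118.42656067]
```

View pics/c5.png

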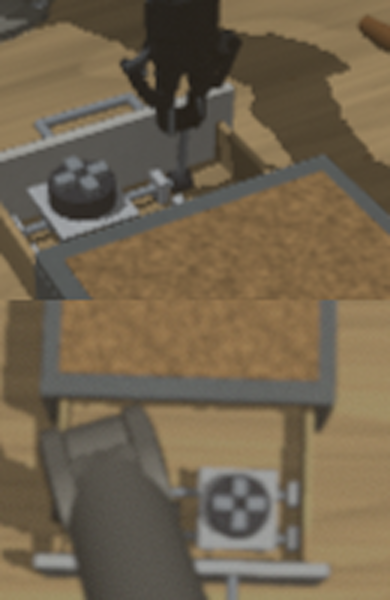

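The scene crop shows the lever about upright, with the stem from (186,130) to (182,172). The plate is raised and the drawer is still out. I'll measure the stem's lean in the image.

```bash
python3 -c "
from h import *
g=cv2.cvtColor(cv2.imread('pics/scene4.png'),cv2.COLOR_BGR2GRAY)
print(g[178:203,322:342])
for a in(-.1,0,.1):
    q=[proj('scene',[.5475+r*np.sin(a),.022,.045+r*np.cos(a)]) for r in(.015,.07)]; print(a,q,(q[1]-q[0])[0]/(q[1]-q[0])[1])
"
```

```text
[[ 48  35  35  38  53  63  43  35  35  33  34  35  34  35  41  47  57  82
   81  81]
 [ 48  34  36  40  54  63  43  34  35  35  34  34  34  34  35  45  65  82
   82  82]
 [ 49  36  35  38  54  63  43  33  36  35  34  34  33  33  41  59  76  82
   83  82]
 [ 58  36  36  38  54  64  43  34  34  33  33  33  33  34  50  73  82  83
   83  77]
 [ 73  45  35  39  54  62  43  33  35  35  40  47  54  53  67  79  83  83
   83  74]
 [ 79  66  47  43  55  64  49  46  43  49  58  71  79  75  81  82  82  83
   83  75]
 [ 83  80  70  62  61  65  61  66  56  62  69  80  82  82  82  82  83  83
   82  73]
 [ 83  83  82  78  71  73  73  75  61  62  69  77  83  82  83  82  82  82
   82  73]
 [ 83  82  82  82  82  83  81  74  60  63  70  79  83  83  83  82  83  83
   82  73]
 [ 83  82  82  82  83  83  81  72  59  64  73  83  83  83  83  82  82  82
   82  75]
 [ 83  83  83  83  83  83  78  68  60  65  74  83  82  82  82  83  83  84
   81  72]
 [ 83  83  82  83  83  82  78  66  60  65  76  83  83  83  82  82  83  83
   80  68]
 [ 83  83  83  83  83  82  79  69  61  66  74  83  83  83  82  83  83  83
   81 
[... 624 characters left out ...]
3  59  60  58  52  45  58  96 119 118 118 116 116
  115 116]
 [155 162 150 110  78  57  53  55  55  52  46  54  89 117 117 117 117 116
  115 115]
 [134 159 153 132 106  78  48  51  51  50  47  44  78 117 116 116 116 116
  115 117]
 [109 132 123  95  92  83  46  47  46  44  44  43  68 107 111 101 102 102
  103 102]
 [ 94  92  87  86  79  56  45  43  41  41  42  48  59  81  92  68  68  67
   69  70]]
-0.1 [array([328.87006298, 195.45260747]), array([328.18582825, 181.01941513])] 0.04740702606652581
0 [array([329.10002917, 195.67640429]), array([329.28225093, 182.03571295])] -0.013358689615531312
0.1 [array([329.32985017, 195.93685705]), array([330.38406132, 183.23744289])] -0.08301258095116427
```

The stem slope suggests it leans about 0.05 rad to the rear. I'll nudge it 3 mm further and check again.

Emit:
drive_tool([
  {"gripper": 255,"offset": [-0.0015,0,0],"angular": [0,0,0]},
  {"gripper": 255,"offset": [-0.003,0,0],"angular": [0,0,0]},
  {"gripper": 255,"offset": [-0.003,0,0],"angular": [0,0,0]},
])

```text
t: 11.25
eef_pos: [0.5463, 0.0232, 0.1878]
tool_rot: [0.0, 1.0, -0.009, 0.004]
contact_force: [9.2, -5.9, -8.4]
gripper_width: 0.292
grasp_force: 49.6
```

```bash
python3 -c "
from h import *
def slope(g):
    s=g[187:194,327:334].astype(float); w=np.clip(82-s,0,None); c=(w*np.arange(327,334)).sum(1)/w.sum(1)
    return np.polyfit(np.arange(187,194),c,1)[0],c.mean()
print(slope(cv2.cvtColor(cv2.imread('pics/scene4.png'),cv2.COLOR_BGR2GRAY)))
for k in range(3):
    im=optics.read_camera('scene'); print(slope(cv2.cvtColor(im,cv2.COLOR_BGR2GRAY)))
o=obs();print(o['t'],o['eef_pos'],o['contact_force'],o['grasp_force'])
"
```

```text
(np.float64(-0.04170932233393557), np.float64(330.1583069841408))
(np.float64(-0.03925738481381187), np.float64(330.0709816478357))
(np.float64(-0.04924292297562086), np.float64(330.05344004617575))
(np.float64(-0.044209339337113), np.float64(330.05562790887495))
11.4 [0.54627193 0.02321709 0.18774848] [ 8.58277832 -6.52456226 -8.59736308] 49.57097053527832
```

```bash
python3 -c "
from station import bot
print(bot.hand_in())"
```

```text
the job is handed in; nothing more can be done
None
```

I pulled the drawer out to its stop and turned the cam lever to about upright, within roughly 0.05 rad by my measurements. The job was handed in at about 11.4 s with the gripper still holding the lever; I saw no contact with the chuck, gouge, bowl or bottle, and the hand-in returned no verdict.

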